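# Find the tired contact finger and draw it out

## Robot

A 6-joint arm with a two-finger parallel gripper is mounted at the origin on a cart in front of the work surface, level with it; the furniture and walls round the work are solid. World frame = base frame: x ahead of the robot, y to its left, z up, the work surface at z = 0. Lengths are in m, angles in rad, forces in N, time in s.
With the tool pointing down it reaches from about 0.325 to 0.9 m from the base axis. Payload 6.1 kg.
Tool frame: the origin (TCP) lies midway between the tips of the shut fingers; the grasp point (between the pads) lies 19 mm behind it; z points along the fingers, y is the line along which they close (so a half turn about z gives the same grasp; the last joint's range is limited). The gripper opens to 85 mm and grips with 20 to 120 N. Pads are 22 mm wide; open, the fingers measure 114 mm over their backs; the gripper's body (76 mm by 85 mm) begins 54 mm behind the grasp point. The pads swing forward as they close: fully open they stand 13 mm farther back than shut.
Start: joints at [1.086, 0.22, 1.526, -0, 1.395, -0.126], TCP at [0.219, 0.585, 0.231] pointing down, gripper open.
Joint ranges: [-2.98, 2.98], [-0.91, 2.08], [0.09, 2.57], [-1.24, 4.39], [0.2, 2.65], [-2.68, 2.68]. Speed limits (rad/s): [2.57, 2.57, 3.01, 3.14, 3.14, 3.14].

## Interface

Orientations are given as [roll, pitch, yaw] about the fixed x, y, z axes, in that order (R = Rz(yaw) Ry(pitch) Rx(roll)).
In Python, from plant import movep, move_l, set_joints, gripper_to, hold, inverse_kinematics, observe, get_image, get_calibration, Unreachable, job_done gives the robot as it stands. Calls block until the motion is done:
- movep(position, orientation): joint-space move of the TCP to a pose.
- move_l(position, feed=0.15, rotation=None, max_force=None): straight line of the TCP; rotation=None keeps the orientation; feed is the mean speed in m/s. With max_force (N) it stops when the force on the tool has changed by that much, and returns True; else False.
- set_joints(angles): joint-space move.
- gripper_to(opening, f_grip=None): finger opening in m; f_grip is the grip in N (None keeps the last); returns when the fingers have stopped.
- hold(seconds).
- inverse_kinematics(position, orientation): joint angles nearest the present ones, or None.
- observe(): the state.
- get_image(name): name is "scene" or "top" or "wrist"; returns (picture, depth): 420x560x3 uint8, red, green, blue; 420x560 float32, m along the optical axis (not along the pixel's ray), 0 where there is no reading.
- get_calibration(name): a dict with "intrinsics" (3x3 intrinsics, pixels), "world_from_camera" (4x4, takes a point from camera to world coordinates). Camera axes: x right, y down, z forward; pixel columns grow to the right and rows downward; lengths in m; the calibration is good to about 2 mm. A picture is of the moment at which its call begins: read the wrist's pose just before it. get_calibration takes no time and is no camera call; for the wrist camera it gives the pose at the moment of the call.
A pose or a line that the arm cannot do raises Unreachable and nothing moves.
- job_done(): hands the job in; it is judged then, once.
The state is a dict: "time_s": time; "q": joint angles; "joint_velocities": joint speeds; "joint_torque": joint torques, N m; "eef_pos": TCP position; "tcp_rot": TCP orientation; "ft_force": force on the tool from outside, world axes, zero at the start; "torque": the same for the moment, N m; "opening": finger opening in m; "grasp_force": force on a finger pad.
Only numpy, scipy, OpenCV 4.12 (cv2) and the standard library are available. Lean on these libraries where they do the work, as an engineer would, in place of code of your own. Each camera call takes 0.05 s, during which the arm holds its last target. There are 200 camera calls.

## Task

Three spring contact fingers in the nest look alike, but one has gone soft: find it by pressing the free tips straight down onto the stops beneath them and feeling how hard they push back; hold the soft one on its stop for half a second too, and never bend a finger with more than 20 N. Then swing only the soft finger's latch fully forward and draw its carrier towards you by the grip until it stops, ready to be changed. Leave the good fingers in and latched, and everything else where it is.

Things in the scene. Friction and masses are not known exactly. Their poses are not given: they have to be found in the camera images.
- nest: fixed aluminium base plate 130 x 300 x 6 mm (x, y, z) carrying three look-alike contact stations side by side along y, 95 mm apart, their fingers pointing to -x. Origin: centre of the plate's underside; its axes are those of the stations (x away from the finger tips, z up).
- bay_1 (a point): reference point of the station at the nest's +y end, on the plate's top, axes as the nest; all three stations are alike. In this frame, mm: finger rivet's top, where to press: (-46, 0, 48). Stop pin under it. Grip on the carrier: x 18 to 32, 12 wide in y, z 50 to 70. Guide cheeks up to z 50, 30 wide over all.
- bay_2 (a point): reference point of the station at the nest's middle, on the plate's top, axes as the nest; all three stations are alike. In this frame, mm: latch pivot (12, -20); flat arm 8 wide, z 51 to 55, from there across to the knob; upright knob 12 dia., z 55 to 73, centre at (12, 27) when closed.
- bay_3 (a point): reference point of the station at the nest's -y end, on the plate's top, axes as the nest; all three stations are alike. In this frame, mm: the rest as told for bay_1 and bay_2.
- finger_a (a joint): bend of one brass leaf finger at its root, rad, grows downward, 0 at rest (54 mm long, 14 wide, 1.5 thick). The rivet goes down 9.5 mm, 0.155 rad, until the leaf meets the rubber-topped stop pin under it; then force climbs by 5 N a mm. A good finger takes 5.5 to 6 N to get there, in proportion to travel, the soft one under half. Which bay a, b, c are in is not known.
- latch_a (a joint): turn of the steel latch of finger a's station, rad: 0 closed (starts within 0.08), across the front of the grip; grows as the knob swings forward (towards -x, anticlockwise from above) to 1.6, where the arm points along -x. Radius pivot to knob 47 mm. Stiff by friction, about 2 N at the knob; stays where left.
- carrier_a (a joint): travel of the grey carrier that holds finger a, m: 0 fully in, grows as it is drawn towards -x, end stop at 0.022. Drag about 3 N. A closed latch blocks it.
- finger_b (a joint): the same for finger b, in another bay.
- latch_b (a joint): turn of the steel latch of finger b's station, rad: 0 closed (starts within 0.08), across the front of the grip; grows as the knob swings forward (towards -x, anticlockwise from above) to 1.6, where the arm points along -x. Radius pivot to knob 47 mm. Stiff by friction, about 2 N at the knob; stays where left.
- carrier_b (a joint): travel of the grey carrier that holds finger b, m: 0 fully in, grows as it is drawn towards -x, end stop at 0.022. Drag about 3 N. A closed latch blocks it.
- finger_c (a joint): the same for finger c, in another bay.
- latch_c (a joint): turn of the steel latch of finger c's station, rad: 0 closed (starts within 0.08), across the front of the grip; grows as the knob swings forward (towards -x, anticlockwise from above) to 1.6, where the arm points along -x. Radius pivot to knob 47 mm. Stiff by friction, about 2 N at the knob; stays where left.
- carrier_c (a joint): travel of the grey carrier that holds finger c, m: 0 fully in, grows as it is drawn towards -x, end stop at 0.022. Drag about 3 N. A closed latch blocks it.
- precision_driver: thin black screwdriver, 125 mm long, 12 mm thick, lying behind the nest; bystander. Origin: centre of its underside.
- side_cutters: side cutters with red handles, 138 x 53 x 11 mm, lying right of the nest; bystander. Origin: centre of its underside.
- screwdriver: red-handled screwdriver, 150 mm long, 22 mm thick, lying left of the nest; bystander. Origin: centre of its underside.
- tweezers: steel tweezers, 120 mm long, lying left of the nest; bystander. Origin: centre of its underside.
- flux_bottle: small amber bottle, 28 mm dia., 97 mm high, left behind the nest; bystander. Origin: centre of its underside.
- toroid: toroid inductor, 42 mm dia., 18 mm high, behind the nest; bystander. Origin: centre of its underside.
- circuit_board: green circuit board 60 x 85 x 18 mm, lying right of the nest; bystander. Origin: centre of its underside.

How it is judged:
By the outcome, as a careful person would: the job done as asked, in the order asked, and still so for the second after the job is handed in, with the robot touching nothing.
It also fails if it takes over 67 s, if anything falls off the work surface, if the arm or the gripper's body presses on something with over 40 N, if the wrist force passes 120 N, or if a joint passes its speed limit or range.

## Working session

There is one attempt and no reset: what is moved stays moved. The work goes in short steps, each a Python script; the robot and the scene stay as the last script left them, time stands still between calls to the robot, and variables do not carry over. Pictures are saved under pics/ and viewed, at most 10 in all, crops included, and the job is handed in when it is done.

```bash
ls; mkdir -p pics; python3 - <<'E'
from plant import *
import cv2,numpy as np
for n in("scene","top"):
    im,d=get_image(n);cv2.imwrite(f"pics/{n}0.png",im[:,:,::-1]);np.save(f"{n}0.npy",d)
    c=get_calibration(n);print(n,c["intrinsics"],np.round(c["world_from_camera"],3))
o=observe();print(o["time_s"],o["eef_pos"],o["tcp_rot"],o["ft_force"],o["opening"])
E
```

```text
pics
scene [[543.4732657    0.         274.42782357]
 [  0.         543.4732657  213.6348113 ]
 [  0.           0.           1.        ]] [[ 0.581 -0.445  0.681 -0.332]
 [-0.813 -0.301  0.498 -0.661]
 [-0.017 -0.843 -0.537  0.79 ]
 [ 0.     0.     0.     1.   ]]
top [[516.76813053   0.         271.59202137]
 [  0.         516.76813053 209.64952776]
 [  0.           0.           1.        ]] [[ 0.022 -0.997  0.071  0.453]
 [-0.999 -0.024 -0.023  0.039]
 [ 0.024 -0.07  -0.997  1.692]
 [ 0.     0.     0.     1.   ]]
0.1 [0.21921429 0.58471303 0.2302901 ] [-3.13985379e+00 -1.89095479e-04  2.78285212e+00] [-0.630975   -0.09831423 -0.16408156] 0.0854344056848416
```

View pics/scene0.png

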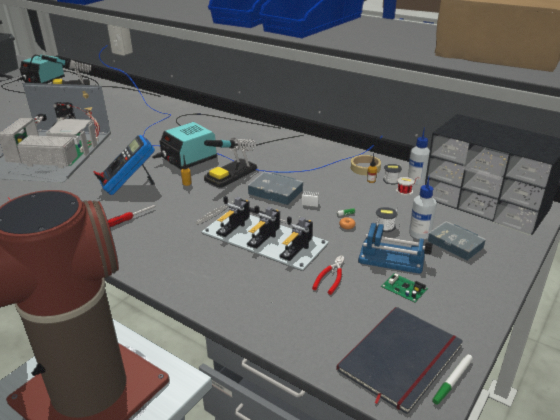

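View pics/top0.png

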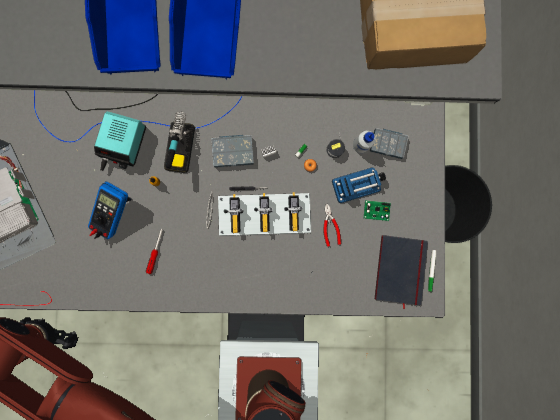

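Top view: the nest plate is centred near (265,214) with its fingers pointing down the image (towards the robot). The tools lie around it. Next I'll take a rough fix and wrist views.

```bash
cat > h.py <<'E'
from plant import *
import cv2,numpy as np
from scipy.spatial.transform import Rotation as R
def px2w(cal,uv,z):
    K,T=cal["intrinsics"],cal["world_from_camera"]
    r=T[:3,:3]@np.linalg.inv(K)@np.array([uv[0],uv[1],1.]);o=T[:3,3]
    return o+r*(z-o[2])/r[2]
def down(yaw): return [np.pi,0,yaw]
E
python3 - <<'E'
from h import *
c=get_calibration("top")
P=[px2w(c,p,.006) for p in((219,195),(309,194),(311,234),(219,235))]
print(np.round(P,3)); m=np.mean(P,0);print(m)
o=observe()
move_l([.22,.50,.33],feed=.3)
for yaw in(np.pi,0):
    print(inverse_kinematics([m[0]-.02,m[1],.36],down(yaw)))
for k,(dx,dy) in enumerate([(-.06,.04),(-.06,-.04)]):
    movep([m[0]+dx,m[1]+dy,.34],down(np.pi))
    hold(.2)
    cal=get_calibration("wrist");im,d=get_image("wrist")
    np.savez(f"w{k}.npz",K=cal["intrinsics"],T=cal["world_from_camera"],im=im,d=d)
    cv2.imwrite(f"pics/w{k}.png",im[:,:,::-1]);print(np.round(cal["world_from_camera"],3),cal["intrinsics"][0])
print(observe()["time_s"],observe()["q"])
E
```

```text
[[ 0.616  0.173  0.006]
 [ 0.627 -0.122  0.006]
 [ 0.496 -0.131  0.006]
 [ 0.486  0.169  0.006]]
[0.55617731 0.02250276 0.006     ]
[-0.10504887 -0.04522066  1.57223714  0.          1.61457617 -1.6758452 ]
[-1.05048872e-01 -4.52206608e-02  1.57223714e+00 -4.44089210e-16
  1.61457617e+00  1.46574745e+00]
[[-0.001  0.956  0.293  0.422]
 [ 1.     0.     0.001  0.064]
 [ 0.001  0.293 -0.956  0.483]
 [ 0.     0.     0.     1.   ]] [338.40363763   0.         274.80480114]
[[-0.001  0.956  0.293  0.422]
 [ 1.     0.001  0.002 -0.016]
 [ 0.001  0.293 -0.956  0.483]
 [ 0.     0.     0.     1.   ]] [338.40363763   0.         274.80480114]
3.475 [-1.92409331e-01 -1.41882116e-01  1.69841536e+00  2.40333221e-04
  1.58490469e+00 -1.76477050e+00]
```

```bash
python3 - <<'E'
import cv2,numpy as np
ims=[cv2.imread(f"pics/w{k}.png") for k in(0,1)]
cv2.imwrite("pics/w0b.png",cv2.resize(ims[0],(800,600),interpolation=cv2.INTER_CUBIC))
cv2.imwrite("pics/w1b.png",cv2.resize(ims[1],(800,600),interpolation=cv2.INTER_CUBIC))
E
```

```text
(no output)
```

View pics/w0b.png

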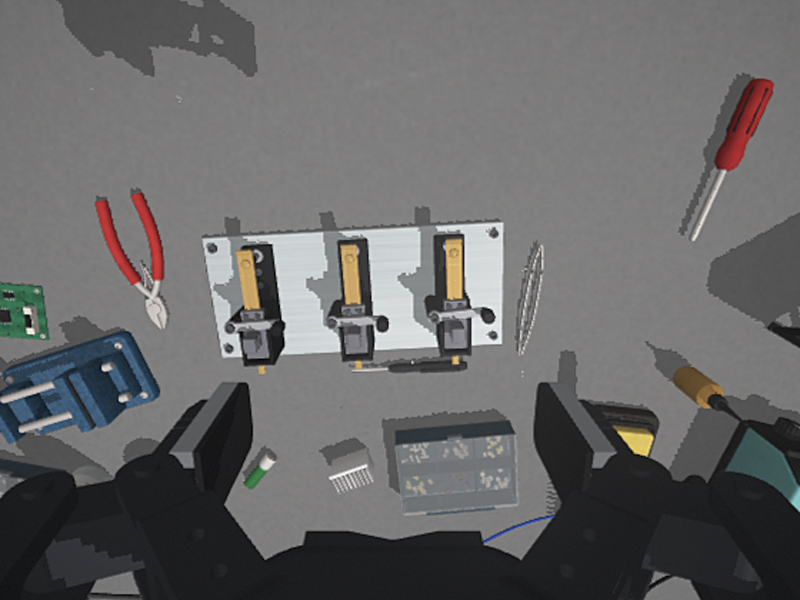

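View pics/w1b.png

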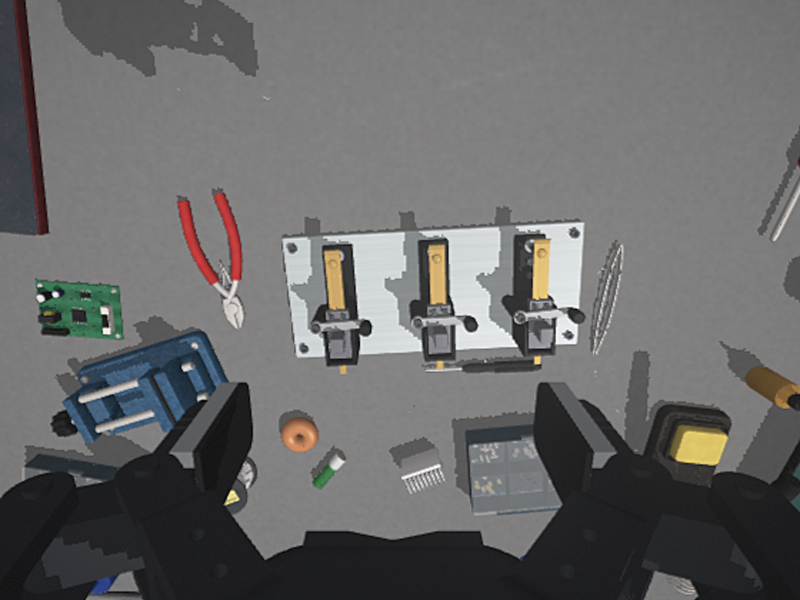

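Both wrist views show the three stations (left to right: bay_3, 2, 1). In w0 (enlarged) the rivets are at about (248,262), (350,257) and (454,252), and the plate corners at (203,237), (504,221), (501,344) and (222,357). I'll triangulate these.

```bash
cat >> h.py <<'E'
def tri(cals,uvs):
    Ps=[]
    for K,T in cals: Ps.append(K@np.linalg.inv(T)[:3])
    X=cv2.triangulatePoints(Ps[0],Ps[1],np.float64(uvs[0]).T.copy(),np.float64(uvs[1]).T.copy())
    return (X[:3]/X[3]).T
E
python3 - <<'E'
from h import *
W=[np.load(f"w{k}.npz") for k in(0,1)]
cals=[(w["K"],w["T"]) for w in W]
a=np.array([(250,262),(350,257),(454,252),(203,237),(504,221),(501,344),(222,357),(212,248),(493,233)])/ (800/560)
b=np.array([(333,261),(437,256),(541,251),(282,236),(583,221),(580,344),(301,357),(292,248),(574,233)])/(800/560)
X=tri(cals,(a,b));print(np.round(X,4))
cd=[dict(intrinsics=w["K"],world_from_camera=w["T"]) for w in W]
for k,s in((0,a),(1,b)):
    print(np.round([px2w(cd[k],p,.054 if i<3 else .006) for i,p in enumerate(s)],4))
# depth check
for k,s in((0,a),(1,b)):
  out=[]
  for p in s:
    u,v=p.astype(int);z=W[k]["d"][v,u];K,T=cals[k]
    out.append((T[:3,:3]@(np.linalg.inv(K)@[p[0],p[1],1]*z)+T[:3,3]).round(4))
  print(np.array(out))
# crops
for k,x0 in((0,140),(1,200)):
    pass
A=W[0]["im"][160:265,150:360];B=W[1]["im"][160:265,205:415]
f=lambda x:cv2.resize(x,(798,399),interpolation=cv2.INTER_CUBIC)
cv2.imwrite("pics/crop.png",np.vstack([f(A)[:300],f(B)[:300]])[:,:,::-1])
E
```

```text
[[ 0.5249 -0.0724  0.0293]
 [ 0.5157  0.0255  0.049 ]
 [ 0.5112  0.1207  0.048 ]
 [ 0.5061 -0.1267 -0.0012]
 [ 0.4908  0.1768 -0.005 ]
 [ 0.6093  0.1738  0.0314]
 [ 0.6223 -0.1074  0.0344]
 [ 0.516  -0.1153  0.0082]
 [ 0.5004  0.1632  0.0105]]
[[ 0.5198 -0.065   0.054 ]
 [ 0.5151  0.0259  0.054 ]
 [ 0.5104  0.1199  0.054 ]
 [ 0.5053 -0.1239  0.006 ]
 [ 0.4892  0.1742  0.006 ]
 [ 0.6198  0.1799  0.006 ]
 [ 0.6349 -0.1183  0.006 ]
 [ 0.5164 -0.1162  0.006 ]
 [ 0.5011  0.1641  0.006 ]]
[[ 0.5189 -0.0693  0.054 ]
 [ 0.5142  0.025   0.054 ]
 [ 0.5096  0.1187  0.054 ]
 [ 0.5044 -0.125   0.006 ]
 [ 0.4893  0.1724  0.006 ]
 [ 0.6199  0.1844  0.006 ]
 [ 0.635  -0.1133  0.006 ]
 [ 0.5165 -0.1158  0.006 ]
 [ 0.5012  0.1649  0.006 ]]
[[ 0.5203 -0.0657  0.0517]
 [ 0.515   0.0259  0.0542]
 [ 0.5103  0.1198  0.0546]
 [ 0.5059 -0.1252  0.0026]
 [ 0.4899  0.1754  0.001 ]
 [ 0.6192  0.1796  0.0074]
 [ 0.6342 -0.1177  0.0075]
 [ 0.5161 -0.1156  0.0074]
 [ 0.501   0.1639  0.0069]]
[[ 5.191e-01 -6.930e-02  5.340e-02]
 [ 5.142e-01  2.500e-02  5.400e-02]
 [ 5.095e-01  1.187e-01  5.410e-02]
 [ 5.055e-01 -1.265e-01 -5.000e-04]
 [ 4.898e-01  1.737e-01  2.700e-03]
 [ 6.216e-01  1.862e-01  1.900e-03]
 [ 6.349e-01 -1.132e-01  6.300e-03]
 [ 5.161e-01 -1.154e-01  8.100e-03]
 [ 5.009e-01  1.641e-01  8.000e-03]]
```

View pics/crop.png

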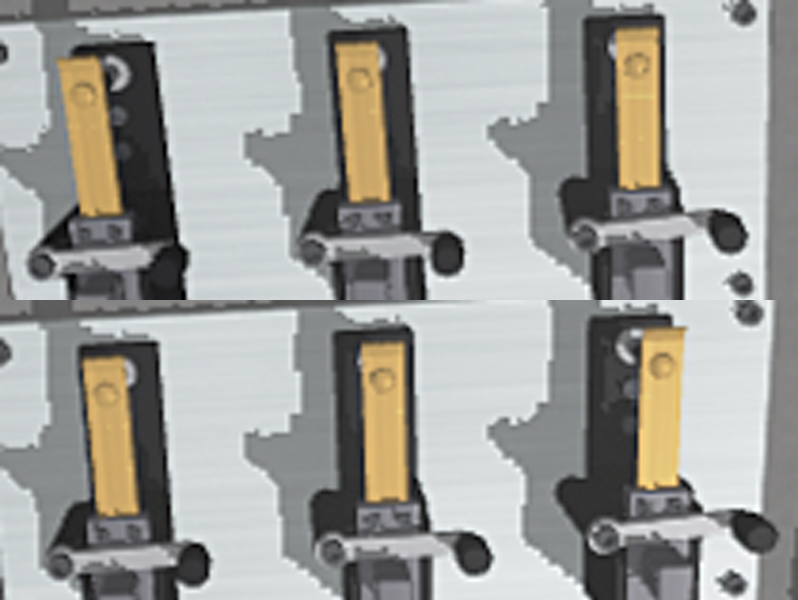

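Crop, at scale 3.8: the rivets are at (85,95), (360,79), (637,66) in the top half and at (107,93), (382,79), (662,64) in the bottom half. All latches look near closed. I'll fit the nest pose from these and press the middle finger first.

```bash
cat > fit.py <<'E'
from h import *
W=[np.load(f"w{k}.npz") for k in(0,1)]
cals=[(w["K"],w["T"]) for w in W]
a=np.array([(85,95),(360,79),(637,66)])/3.8+[150,160]
b=np.array([(107,93),(382,79),(662,64)])/3.8+[205,160]
print(tri(cals,(a,b)).round(4))
cd=[dict(intrinsics=w["K"],world_from_camera=w["T"]) for w in W]
Q=[np.array([px2w(c,p,.054) for p in s]) for c,s in zip(cd,(a,b))]
print(np.round(Q,4)); m=np.mean(Q,0)[:,:2]
d=m[2]-m[0]; yaw=np.arctan2(-d[0],d[1]); print("yaw",yaw,"len",np.hypot(*d))
c,s=np.cos(yaw),np.sin(yaw); Rn=np.array([[c,-s],[s,c]])
o=m.mean(0)-Rn@[-.046,0]
np.savez("nest.npz",o=o,yaw=yaw); print(o)
E
python3 fit.py; cat >> h.py <<'E'
try:
    _n=np.load("nest.npz");O,YAW=_n["o"],float(_n["yaw"])
except Exception: pass
def bp(bay,x,y,z):  # bay mm -> world m
    c,s=np.cos(YAW),np.sin(YAW); y=y+{1:95,2:0,3:-95}[bay]
    return np.array([O[0]+(c*x-s*y)/1e3,O[1]+(s*x+c*y)/1e3,.006+z/1e3])
def fz(n=3):
    v=[]
    for _ in range(n): hold(.02); v.append(observe()["ft_force"])
    return np.mean(v,0)
OFF=-8
def press(bay):
    ori=down(np.pi+YAW)
    q=inverse_kinematics(bp(bay,-46+OFF,0,85),ori); set_joints(q)
    move_l(bp(bay,-46+OFF,0,52),feed=.06); hold(.15); f0=fz(5); rec=[]
    for z in [50,49,48,47,46,44,42,40,39,38.5,38,37.5,37,36.5,36]:
        move_l(bp(bay,-46+OFF,0,z),feed=.015,max_force=9); f=fz(2)-f0
        rec.append((round((observe()["eef_pos"][2]-.006)*1e3,2),round(f[2],2)))
        if f[2]>9: break
    t=observe()["time_s"]; hold(.7); f=fz(2)-f0; print(bay,rec,"held",f.round(2))
    move_l(bp(bay,-46+OFF,0,52),feed=.05); move_l(bp(bay,-46+OFF,0,85),feed=.15)
    print(fz(2)-f0, observe()["time_s"])
E
python3 - <<'E'
from h import *
gripper_to(0.0,30)
press(2)
E
```

```text
[[ 0.5225 -0.0698  0.0499]
 [ 0.5175  0.0251  0.0486]
 [ 0.5116  0.1198  0.0531]]
[[[ 0.5219 -0.0686  0.054 ]
  [ 0.5162  0.0255  0.054 ]
  [ 0.5117  0.1197  0.054 ]]

 [[ 0.5213 -0.0693  0.054 ]
  [ 0.5163  0.0246  0.054 ]
  [ 0.5111  0.1195  0.054 ]]]
yaw 0.05408024223593255 len 0.18882760361902184
[0.56235174 0.02774002]
2 [(np.float64(49.96), np.float64(0.44)), (np.float64(48.93), np.float64(0.8)), (np.float64(47.95), np.float64(0.37)), (np.float64(47.03), np.float64(0.51)), (np.float64(46.06), np.float64(1.09)), (np.float64(44.08), np.float64(2.22)), (np.float64(42.09), np.float64(4.31)), (np.float64(40.14), np.float64(4.86)), (np.float64(39.11), np.float64(5.05)), (np.float64(38.7), np.float64(5.48)), (np.float64(38.26), np.float64(5.19)), (np.float64(37.86), np.float64(6.83)), (np.float64(37.56), np.float64(8.02)), (np.float64(37.26), np.float64(9.64))] held [-1.59  0.31  9.89]
[-0.0544939  -0.394843    1.07740915] 11.8583
```

Bay 2 pushes back with about 5.5 N at the stop, so it is good. Now the other two.

```bash
sed -i 's/\[50,49.*36\]/[47,43,40,39,38.2,37.6,37,36.5,36,35.5]/' h.py; python3 - <<'E'
from h import *
press(3); press(1)
E
```

```text
3 [(np.float64(46.92), np.float64(0.13)), (np.float64(43.02), np.float64(0.79)), (np.float64(40.02), np.float64(1.35)), (np.float64(39.05), np.float64(2.35)), (np.float64(38.26), np.float64(2.31)), (np.float64(37.77), np.float64(3.49)), (np.float64(37.33), np.float64(5.21)), (np.float64(37.01), np.float64(7.34)), (np.float64(36.72), np.float64(8.81)), (np.float64(36.4), np.float64(9.84))] held [-3.89  0.29  9.75]
[-0.97981285 -0.18525345 -0.68558379] 18.2083
1 [(np.float64(46.97), np.float64(0.4)), (np.float64(43.19), np.float64(2.79)), (np.float64(40.22), np.float64(4.98)), (np.float64(39.27), np.float64(5.97)), (np.float64(38.62), np.float64(6.33)), (np.float64(38.08), np.float64(6.6)), (np.float64(37.71), np.float64(8.66)), (np.float64(37.39), np.float64(9.26))] held [-1.73 -0.05 10.02]
[0.03150642 0.18321587 0.11702332] 24.2833
```

Bay 3 is soft: about 2.3 N at the stop, against about 5.5 N (bay 2) and 6.5 N (bay 1). It was also held on its stop for 0.7 s. Before swinging its latch, I'll check the knob and pivot positions and heights in the saved views.

```bash
python3 - <<'E'
from h import *
W=np.load("w1.npz");K,T,d=W["K"],W["T"],W["d"]
v,u=np.mgrid[160:265,190:430];z=d[160:265,190:430]
P=np.stack([(u-K[0,2])/K[0,0]*z,(v-K[1,2])/K[1,1]*z,z],-1)@T[:3,:3].T+T[:3,3]
c,s=np.cos(YAW),np.sin(YAW);D=P[...,:2]-O
N=np.stack([c*D[...,0]+s*D[...,1],-s*D[...,0]+c*D[...,1],P[...,2]-.006],-1)*1e3
for b,y in((1,95),(2,0),(3,-95)):
    Q=N.reshape(-1,3)-[0,y,0]
    def box(x0,x1,y0,y1,z0,z1):
        m=((Q>[x0,y0,z0])&(Q<[x1,y1,z1])).all(1);return Q[m]
    k=box(0,30,17,42,66,85);p=box(0,25,-32,-12,50,85);g=box(12,40,-10,10,62,80)
    print(b,"knob",len(k),k.mean(0).round(1),np.ptp(k,0).round(1),"piv",len(p),p.mean(0).round(1),p.min(0).round(1),p.max(0).round(1),"grip",len(g),g.min(0).round(1),g.max(0).round(1))
E
```

```text
1 knob 83 [ 7.6 24.7 72.6] [10.7 11.   8.9] piv 115 [ 11.1 -19.5  55.4] [  3.6 -27.   50.2] [ 23.8 -12.   60.8] grip 125 [17.9 -7.4 63. ] [31.9  4.6 73.1]
2 knob 79 [10.5 25.5 72.5] [11.1 10.6  9.3] piv 110 [ 11.6 -18.7  55.2] [  4.7 -26.2  50.1] [ 24.4 -12.4  60.3] grip 123 [17.6 -7.3 62.2] [32.3  5.5 72.4]
3 knob 78 [ 9.5 26.2 72.6] [11.4 10.4  8.9] piv 109 [ 11.5 -18.3  55. ] [  5.2 -25.9  50. ] [ 23.6 -12.1  59.8] grip 118 [18.1 -6.7 62.2] [32.   5.5 72.8]
```

```bash
python3 - <<'E'
from h import *
B=3;Y0=YAW+np.pi/2
kn=lambda th,z,r=47:bp(B,12-r*np.sin(th),-20+r*np.cos(th),z)
th0=.045
q=inverse_kinematics(kn(th0,110),down(Y0+th0));print(q)
gripper_to(.036,20)
set_joints(q)
move_l(kn(th0,58),feed=.1);f0=fz()
gripper_to(0.0,20);o=observe();print("grip",o["opening"],o["grasp_force"],fz()-f0)
f0=fz()
for th in np.linspace(.12,1.63,14):
    hit=move_l(kn(th,58),feed=.06,rotation=down(Y0+th),max_force=25)
    if hit: print("hit",th);break
print((fz()-f0).round(2),observe()["opening"])
p=observe()["eef_pos"];print(p,kn(1.6,58))
gripper_to(.032,20);print((fz()-f0).round(2))
move_l(kn(th,120),feed=.15)
# view
movep(bp(B,-70,0,220),down(np.pi+YAW));hold(.1)
cal=get_calibration("wrist");im,d=get_image("wrist");np.savez("w2.npz",K=cal["intrinsics"],T=cal["world_from_camera"],im=im,d=d)
cv2.imwrite("pics/w2.png",im[:,:,::-1]);print(observe()["time_s"])
E
```

```text
[-0.20536441  0.2171778   1.75689224  0.          1.16752261 -0.30444466]
grip 0.010630243625563326 20.47063493169844 [-0.28331595  0.94222619  3.11667289]
[-10.12  -2.01   9.58] 0.010524033779335477
[ 0.53185502 -0.09225101  0.06438507] [ 0.5337133  -0.09035303  0.064     ]
[ 0.86 -0.83 -3.72]
32.3833
```

View pics/w2.png

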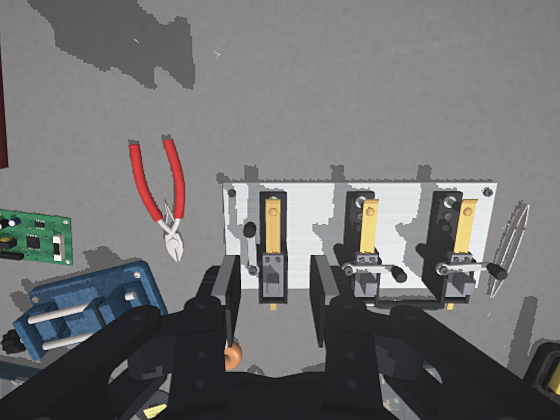

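The bay 3 latch now points forward: knob at (249,229), pivot at (251,271). The other two are still closed. I'll check its angle, then draw the carrier.

```bash
cat > meas.py <<'E'
from h import *
def cloud(f,b):
    W=np.load(f);K,T,d=W["K"],W["T"],W["d"]
    v,u=np.mgrid[:420,:560];P=np.stack([(u-K[0,2])/K[0,0]*d,(v-K[1,2])/K[1,1]*d,d],-1)@T[:3,:3].T+T[:3,3]
    c,s=np.cos(YAW),np.sin(YAW);D=P[...,:2]-O
    N=np.stack([c*D[...,0]+s*D[...,1],-s*D[...,0]+c*D[...,1],P[...,2]-.006],-1)*1e3
    return N.reshape(-1,3)-[0,{1:95,2:0,3:-95}[b],0]
def box(Q,x0,x1,y0,y1,z0,z1): return Q[((Q>[x0,y0,z0])&(Q<[x1,y1,z1])).all(1)]
def rep(f):
    Q=cloud(f,3)
    k=box(Q,-50,-20,-35,-8,66,80);g=box(Q,-12,40,-10,10,62,80)
    print("knob",len(k),k.mean(0).round(1),"grip",len(g),g.min(0).round(1),g.max(0).round(1))
    for b in(1,2):
        Q=cloud(f,b);k=box(Q,-10,30,17,42,66,80);print(b,len(k),k.mean(0).round(1) if len(k) else "")
E
python3 - <<'E'
from meas import *
rep("w2.npz")
B=3;ori=down(np.pi+YAW);y=-.7
gripper_to(.03,20)
set_joints(inverse_kinematics(bp(B,26,y,110),ori))
f0=fz();hit=move_l(bp(B,26,y,60.5),feed=.1,max_force=12);print("down hit",hit,(fz()-f0).round(2))
if not hit:
    gripper_to(0,40);o=observe();print("grip",o["opening"],o["grasp_force"]);f0=fz()
    p0=observe()["eef_pos"]
    hit=move_l(bp(B,26-24.5,y,60.5),feed=.03,max_force=20);print("pull hit",hit,(fz()-f0).round(2),np.linalg.norm(observe()["eef_pos"]-p0))
    gripper_to(.03,20);print((fz()-f0).round(2))
    move_l(observe()["eef_pos"]+[0,0,.06],feed=.15)
    movep(bp(2,-90,0,260),ori);hold(.1)
    cal=get_calibration("wrist");im,d=get_image("wrist");np.savez("w3.npz",K=cal["intrinsics"],T=cal["world_from_camera"],im=im,d=d)
    cv2.imwrite("pics/w3.png",im[:,:,::-1]);rep("w3.npz")
print(observe()["time_s"])
E
```

```text
knob 150 [-36.1 -22.1  72.6] grip 215 [17.6 -7.2 62.2] [32.1  4.6 72.2]
1 174 [ 7.4 24.1 72. ]
2 154 [10.2 24.9 72.1]
down hit False [ 0.11 -0.46 -0.31]
grip 0.01026099214157793 41.07067286968231
pull hit False [ 8.78 -0.89 -2.63] 0.02264270995268546
[ 0.17  2.89 -5.21]
knob 121 [-35.8 -21.2  72.4] grip 184 [-4.3 -7.  62.2] [ 9.9  5.7 72.7]
1 118 [ 7.1 24.8 72.4]
2 115 [10.1 25.7 72.3]
37.2
```

View pics/w3.png

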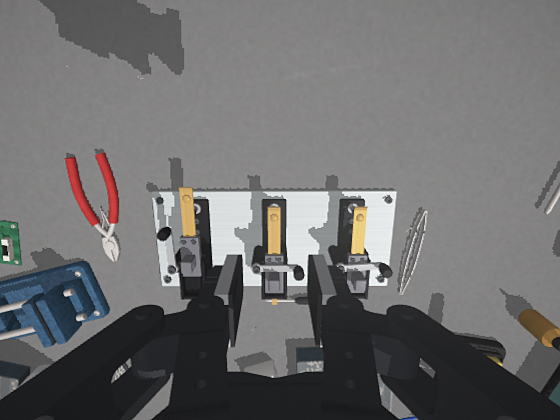

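Bay 3's carrier is drawn out, with its finger tip past the plate edge at (187,190), and its latch is forward at (164,233). The other bays are in and latched, and the tools are undisturbed.

```bash
python3 -c "
from plant import *
print(job_done())"
```

```text
the job is handed in; nothing more can be done
None
```

The soft finger was in bay 3 (about 2.3 N at its stop, against about 5.5 N in bay 2 and 6.5 N in bay 1); I held it on its stop for 0.7 s, swung its latch fully forward, drew its carrier out about 22 mm to its end stop, left the other two fingers in and latched, and handed the job in at about 37 s.

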